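# Cock the knock tester over a balanced offcut

### The arm

A 6-joint arm with a two-finger parallel gripper is mounted at the origin on a cart in front of the work surface, level with it; the furniture and walls round the work are solid. World frame = base frame: x ahead of the robot, y to its left, z up, the work surface at z = 0. Lengths are in m, angles in rad, forces in N, time in s.
With the tool pointing down it reaches from about 0.3 to 0.775 m from the base axis. Payload 14.6 kg.
Tool frame: the origin (TCP) lies on the mounting face of the last link; the fingertips stand 199 mm ahead of it and the grasp point (between the pads) lies ctrl.tcp_to_grasp ahead of it (ctrl.tcp_to_grasp is the distance from the TCP to the grasp point, in m); z points along the fingers, y is the line along which they close (so a half turn about z gives the same grasp; the last joint's range is limited). The gripper opens to 94 mm and grips with 3 to 60 N. Pads are 16 mm wide; open, the fingers measure 119 mm over their backs; the gripper's body (75 mm by 177 mm) begins 78 mm behind the grasp point.
Start: joints at [-1.352, 0.3, 1.521, -0, 1.321, -0.067], TCP at [0.155, -0.528, 0.405] pointing down, gripper open.
Joint ranges: [-3.03, 3.03], [-0.79, 2.21], [0.23, 2.52], [-1.04, 4.18], [0, 3.07], [-2.55, 2.55]. Speed limits (rad/s): [2.22, 2.22, 2.57, 3.14, 3.14, 3.14].

### API

Orientations are given as a rotation vector (axis times angle).
In Python, from bench import ctrl gives the robot as it stands.
- The arm moves only by the tool arm_command, never from a script. Its argument "targets" is a list of rows, each an object of numbers: "x", "y", "z": the shift along the tool's x, y, z normalised to -1 to 1, where 1 is 100 mm; "ax", "ay", "az": the turn, a rotation vector about the tool's x, y, z normalised to -1 to 1, where 1 is pi rad. A call has 1 to 5 rows; each row is the pose to reach, as a shift and turn from the pose commanded when the call began, along the tool's axes at that moment, turning the shorter way round; what a row does not reach only later rows make up. A row lasts 1/12 s, in which the tool goes at most 41.7 mm and 7.16 degrees, less where a joint would pass 70% of its speed; a pose out of reach is approached as far as the arm can. A call with a number of a shift or a turn outside -1 to 1 is refused whole. A call with a gripper value outside its range is refused whole. "fingers" is the closure, from -1 (fully open) to 1 (shut), set as the call begins (left out, the last holds). The fingers move at their own pace and stop on an object; "squeeze" is the grip in N (left out, the last holds). Time passes only in rows, so rows that repeat a pose let the fingers close. It gives the time, the measured TCP pose, the force, the opening and the grip force at its end, in the units of the state.
- ctrl.get_obs(): the state, without advancing time (a new reading comes with each control period).
- ctrl.camera(name): name is "side" or "top"; returns a dict with "image" (480x640x3 uint8, blue, green, red), "fovy" (degrees; the focal length in pixels is half the picture's height over the tangent of half this angle, whatever the lens; pixels are square), "cx", "cy" (the principal point, pixels), "T" (4x4, takes a point from camera to world coordinates). Camera axes: x right, y down, z forward; pixel columns grow to the right and rows downward; lengths in m; the calibration is good to about 2 mm. A picture is of the moment at which its call begins. There is no depth.
- ctrl.sign_off(): hands the job in; it is judged then, once.
The state is a dict: "time": time; "qpos": joint angles; "qvel": joint speeds; "effort": joint torques, N m; "eef_pos": TCP position; "eef_rot": TCP orientation; "contact_force": force on the tool from outside, world axes, zero at the start; "ft_torque": the same for the moment, N m; "grip_width": finger opening in m; "grip_force": force on a finger pad.
Only numpy, scipy, OpenCV 4.12 (cv2) and the standard library are available. Lean on these libraries where they do the work, as an engineer would, in place of code of your own. Each camera call takes 0.05 s, during which the arm holds its last target. There are 200 camera calls.

### The job

Get the knock tester ready for a blow: take the long pine offcut and leave it balanced level on the middle of the tester's round dome, the way up it lies now and crosswise to the striker. Then take hold of the striker by its upright grip plate, pull it back against its spring until its pointer lines up with the blade of the setting clip, and finish holding it there: it springs home if let go, so the program ends with the gripper still on it. The offcut must stay balanced, and the setting clip, the small offcut and the large roll of tape stay where they are.

Things in the scene. Friction and masses are not known exactly. Their poses are not given: they have to be found in the camera images.
- knock_tester: Fixed knock tester on a plywood board 150 x 350 x 18 mm; origin: centre of the board's underside, on the bench. Its y runs along the board, x crosswise, z up. At y = +105 mm a dark wooden dome (part of a ball of 70 mm radius, foot radius 64 mm, top 60 mm above the bench); the striker's rail runs along x = 0. Yaw up to 0.3 rad.
- dome_top (a point): Highest point of the dome, 60 mm above the bench; axes as knock_tester. The centre of the offcut's underside belongs here. Set down d mm off centre, the offcut comes to rest tilted by about d/53 rad.
- striker: Dark steel saddle (50 x 44 mm, 50 mm high) on the rail, with a post (36 x 24 mm, up to 75 mm) and the grip plate on it. Origin at bench level below the plate; axes as the tester. At rest at tester y = -30 mm; pulls to -y, up to 92 mm; spring 4 N at rest, 9 to 12 N at the mark. Its rod's rubber head (top at 74 mm) points at the dome and ends 63 mm short of the dome's axis at rest.
- grip (a point): Point to hold, moving with the striker: in the pale wooden grip plate, 100 mm above the bench. The plate is 14 mm thick along the tester's y, 50 mm wide along x, free from 75 to 120 mm above the bench. Pinch it from above, one finger on its +y side and one on its -y side.
- pointer (a point): Tip of the striker's small steel pointer, 45 mm to -x of the rail's middle, 30 mm above the bench, level with the grip plate in y; moves with the striker. Axes as knock_tester.
- mark (a point): Blade of the setting clip, a small brass block (20 x 14 x 12 mm, steel thumb screw) on the steel scale at the rail's -x side; 30 mm above the bench. It is 40 to 75 mm to -y of the pointer at rest, different each time. The pointer is at the mark when both have the same y in the tester's frame. The clip is held by friction only.
- offcut_long: The long pine offcut, a plain bar 44 x 120 x 34 mm (x, y, z; long along its own y), loose, about 0.1 kg; origin: centre of its underside. It lies flat on the bench left of the tester, nearer or farther than the small offcut. Take it across its 44 mm width.
- offcut_small: The small pine offcut, 40 x 70 x 18 mm, loose; origin: centre of its underside. A bystander.
- tape_roll: The large roll of cream tape, 104 mm across, 25 mm high, loose, lying flat on the bench, right of the tester; a bystander.
Mind the look-alikes: they are no part of the job. Of the things that look like the offcut_long, the larger one is meant.

How it is judged:
On the way, in this order (a step that is already met when the one before it is completed fails the run):
1. the long offcut rests balanced on the dome, let go, with the striker still at home (angle between offcut_long's own z axis and vertical below 0.15 rad and horizontal distance between offcut_long and dome_top below 0.02 m and z of offcut_long in the frame of dome_top between -0.006 and 0.006 m and angle between the y axis of offcut_long and the x axis of knock_tester, either way round below 0.26 rad and contact force between offcut_long and knock_tester above 0.2 N and contact force between each of the arm, the fingers, striker and offcut_long below 0.05 N and linear speed of offcut_long below 0.03 m/s and y of pointer in the frame of knock_tester above -0.035 m), for 0.4 s.
2. the striker is held with its pointer at the setting clip, the offcut still balanced (angle between offcut_long's own z axis and vertical below 0.15 rad and horizontal distance between offcut_long and dome_top below 0.02 m and z of offcut_long in the frame of dome_top between -0.006 and 0.006 m and angle between the y axis of offcut_long and the x axis of knock_tester, either way round below 0.26 rad and contact force between offcut_long and knock_tester above 0.2 N and contact force between each of the arm, the fingers, striker and offcut_long below 0.05 N and linear speed of offcut_long below 0.03 m/s and y of pointer in the frame of mark between -0.004 and 0.004 m and contact force between the fingers and striker above 3 N), for 0.4 s.
At the end, for the whole second after the job is handed in: Long offcut free on the dome alone: level within 0.15 rad, centred within 20 mm, crosswise within 0.26 rad, untouched by robot or striker, slower than 0.03 m/s. Striker held by the fingers (over 3 N), at rest (under 0.01 m/s), pointer within 4 mm of the clip's blade (all of step 2 and linear speed of striker below 0.01 m/s); the arm keeps its last pose, push and grip.
It fails at once if the setting clip is shifted by more than 4 mm (distance of mark from where it was at the start of the episode above 0.004 m).
It fails at once if the small offcut is moved by more than 20 mm (distance of offcut_small from where it was at the start of the episode above 0.02 m).
It fails at once if the large tape roll is moved by more than 20 mm (distance of tape_roll from where it was at the start of the episode above 0.02 m).
It also fails if it takes over 58 s, if anything falls off the work surface, if the arm or the gripper's body presses on something with over 40 N, if the wrist force passes 120 N, or if a joint passes its speed limit or range.

## Working session

There is one attempt and no reset: what is moved stays moved. The work goes in short steps, Python scripts to look and compute and a tool call to move; the robot and the scene stay as the last step left them, time stands still between calls to the robot, and variables do not carry over. Pictures are saved under pics/ and viewed, at most 10 in all, crops included, and the job is handed in when it is done.

Besides the shell and the picture viewer there is one more tool, called after ">>>" as name(argument=value, ...) on one line, values as JSON. arm_command: Moves the arm, as the interface text tells. Scaled input: -1 to 1 covers 100 mm each way for a shift and pi rad each way for a turn. Its arguments: {"type":"object","properties":{"targets":{"type":"array"},"fingers":{"type":"number"},"squeeze":{"type":"number"}},"required":["targets"]}

```bash
mkdir -p pics
python3 - <<'E'
from bench import ctrl
import cv2,numpy as np
print(ctrl.tcp_to_grasp, ctrl.get_obs())
for n in("side","top"):
    c=ctrl.camera(n); cv2.imwrite(f"pics/{n}0.png",c["image"]); print(n,c["fovy"],c["cx"],c["cy"],c["T"].round(4).tolist())
E
```

```text
0.1804 {'time': 0.0, 'qpos': array([-1.35159118e+00,  3.00465077e-01,  1.52156759e+00, -2.87371320e-05,
        1.32070521e+00, -6.65651128e-02]), 'qvel': array([-0.00196255,  0.00011916,  0.00139765, -0.00044586, -0.00144291,
       -0.00065542]), 'effort': array([-2.75664141e-03, -5.31807876e+01, -3.52732587e+01,  7.06564612e-02,
        2.43387348e-02, -8.21946969e-05]), 'eef_pos': array([ 0.15504996, -0.52765999,  0.40409521]), 'eef_rot': array([-3.10844780e+00, -4.47209777e-01,  1.80696754e-04]), 'contact_force': array([-0.80545151, -0.24054681,  0.05265177]), 'ft_torque': array([-0.04749333,  0.00952582, -0.01397509]), 'grip_force': 0.0, 'grip_width': 0.09403670051981308}
side 44.42379421679965 312.5236998941554 233.24686327333055 [[0.394, -0.4654, 0.7925, -0.9011], [-0.9191, -0.1996, 0.3397, -0.5109], [0.0, -0.8623, -0.5064, 0.9985], [0.0, 0.0, 0.0, 1.0]]
top 43.539484117879525 320.48060888073854 246.2415363821377 [[0.2883, -0.8832, 0.3698, -0.0876], [-0.9575, -0.2678, 0.107, -0.0367], [0.0046, -0.385, -0.9229, 1.5562], [0.0, 0.0, 0.0, 1.0]]
```

View pics/top0.png

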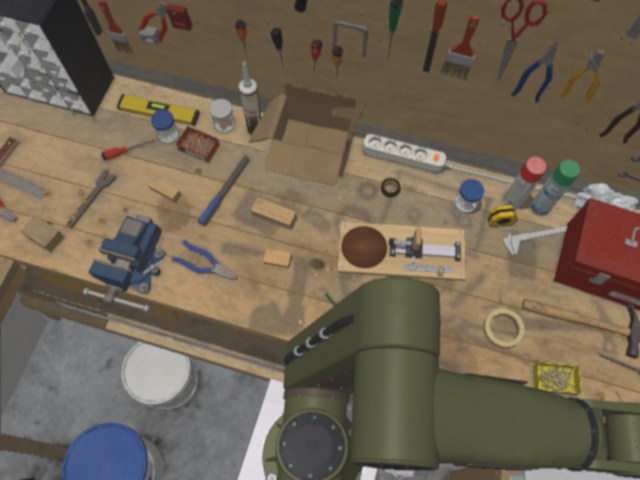

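View pics/side0.png

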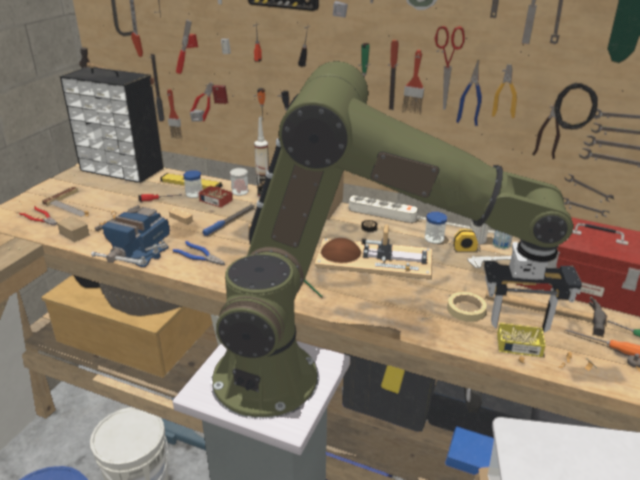

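The top view shows the tester at (402,248), with the dome at (363,247). The pine pieces are at (273,212), (277,257), (164,190) and (42,235). (273,212) and (277,257) lie just left of the tester. (273,212) is the larger and thicker of the two, so it should be the long offcut. I'll confirm that in enlarged crops.

Run:
```python
import cv2
t=cv2.imread("pics/top0.png");s=cv2.imread("pics/side0.png")
cv2.imwrite("pics/ct.png",cv2.resize(t[185:285,240:340],None,fx=6,fy=6,interpolation=cv2.INTER_CUBIC))
cv2.imwrite("pics/ct2.png",cv2.resize(t[210:290,333:473],None,fx=5.7,fy=5.7,interpolation=cv2.INTER_CUBIC)[:, :800])
cv2.imwrite("pics/cs.png",cv2.resize(s[215:285,310:440],None,fx=6,fy=6,interpolation=cv2.INTER_CUBIC))
```

```text
(no output)
```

View pics/ct.png

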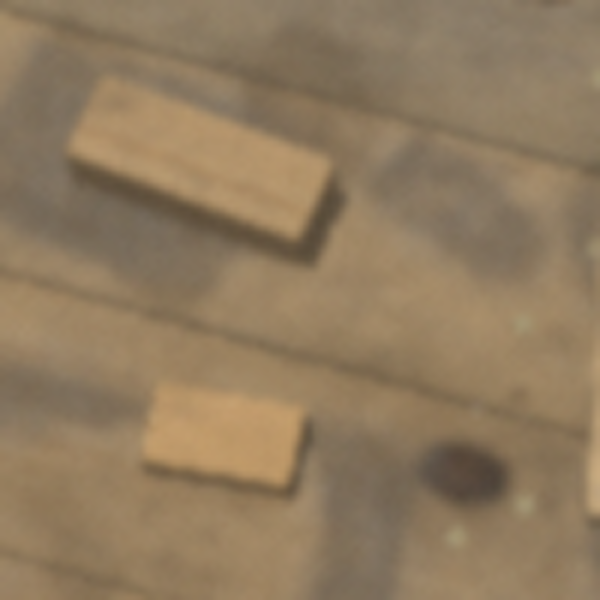

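View pics/ct2.png

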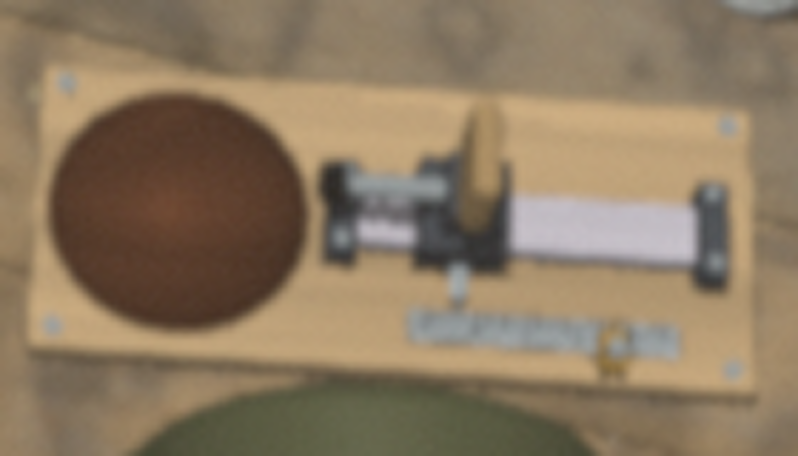

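View pics/cs.png

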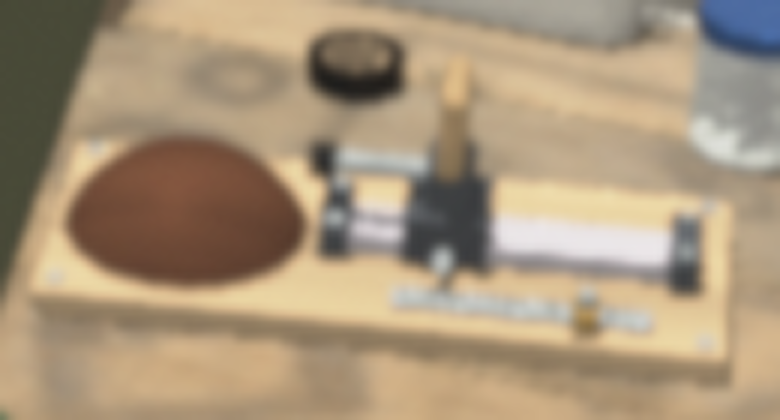

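The crops confirm it. (273,212) is clearly the long offcut, about 2.5:1, thicker and farther away. (277,257) is the small thin one. Next I'll fit the tester pose and both offcut poses.

```bash
cat > h.py <<'E'
from bench import ctrl
import numpy as np, json
from scipy.optimize import least_squares
from scipy.spatial.transform import Rotation as R
CAM={}
def cams():
    for n in("side","top"): CAM[n]=ctrl.camera(n)
    return CAM
def proj(n,P):
    c=CAM[n];T=c["T"];p=(np.atleast_2d(P)-T[:3,3])@T[:3,:3]
    f=240/np.tan(np.radians(c["fovy"])/2)
    return p[:,:2]/p[:,2:]*f+[c["cx"],c["cy"]]
def ray(n,uv):
    c=CAM[n];T=c["T"];f=240/np.tan(np.radians(c["fovy"])/2)
    return T[:3,3],T[:3,:3]@np.r_[(np.array(uv)-[c["cx"],c["cy"]])/f,1]
def atz(n,uv,z):
    o,d=ray(n,uv);return o+d*(z-o[2])/d[2]
def full(uv,s,off): return (np.array(uv,float)+.5)/s-.5+np.array(off)
def tri(ut,us):
    A=[];b=[]
    for n,u in(("top",ut),("side",us)):
        o,d=ray(n,u);d=d/np.linalg.norm(d);M=np.eye(3)-np.outer(d,d);A.append(M);b.append(M@o)
    x=np.linalg.lstsq(np.vstack(A),np.hstack(b),rcond=None)[0];return x
def fitrect(views,hx,hy,z,yaw0,p0):  # corners order (-x... ) given as list of signs
    f=lambda q:np.hstack([(proj(n,[[q[0]+sx*hx*np.cos(q[2])-sy*hy*np.sin(q[2]),q[1]+sx*hx*np.sin(q[2])+sy*hy*np.cos(q[2]),z]])[0]-u) for n,sx,sy,u in views])
    r=least_squares(f,[*p0,yaw0]);return r.x,r.fun
E
cat > m.py <<'E'
from h import *
cams();np.set_printoptions(precision=4,suppress=True)
T=lambda u:full(u,5.7,(333,210));S=lambda u:full(u,6,(310,215));O=lambda u:full(u,6,(240,185))
v=[("top",1,1,T((45,65))),("top",1,-1,T((748,112))),("top",-1,-1,T((752,390))),("top",-1,1,T((30,348))),
("side",-1,1,S((35,297))),("side",-1,-1,S((730,355))),("side",1,-1,S((733,203)))]
q,r=fitrect(v,.075,.175,.018,0,(.6,0));print("tester",q,r)
c,s=np.cos(q[2]),np.sin(q[2]);RT=np.array([[c,-s],[s,c]])
print("dome",q[:2]+RT@[0,.105],"grip rest",q[:2]+RT@[0,-.03])
for nm,a,b in(("pointer",(458,303),(440,262)),("clip",(612,345),(587,315)),("platetop",(487,97),(456,62)),("screwTL",(67,82),(96,147)),("screwBR",(733,369),(705,342))):
    x=tri(T(a),S(b));print(nm,x,"tester",RT.T@(x[:2]-q[:2]))
v=[("top",1,1,O((105,75))),("top",1,-1,O((333,158))),("top",-1,-1,O((298,243))),("top",-1,1,O((68,155)))]
print("long",*fitrect(v,.022,.06,.034,-.2,(.7,.2)))
v=[("top",1,1,O((160,382))),("top",1,-1,O((305,408))),("top",-1,-1,O((290,490))),("top",-1,1,O((142,465)))]
print("small",*fitrect(v,.020,.035,.018,-.2,(.6,.2)))
E
python3 m.py
```

```text
tester [ 0.5855 -0.0784  0.2301] [ 0.2013  0.2216  1.2068 -0.7444  2.1695  0.7361  0.1143  0.3562 -1.9909
 -1.4527 -0.818   0.2412 -1.1456 -0.8661]
dome [0.5615 0.0238] grip rest [ 0.5923 -0.1076]
pointer [ 0.5489 -0.117   0.0368] tester [-0.0445 -0.0292]
clip [ 0.5557 -0.1928  0.0207] tester [-0.0551 -0.1046]
platetop [ 0.6203 -0.1005  0.1116] tester [ 0.0288 -0.0295]
screwTL [0.6144 0.095  0.018 ] tester [0.0677 0.1622]
screwBR [ 0.5625 -0.2514  0.0158] tester [-0.0618 -0.1632]
long [ 0.587   0.2987 -0.0915] [-0.3183  0.0946  0.6178  0.599   0.2996 -0.3878 -0.6052 -0.324 ]
small [0.4626 0.2468 0.1161] [-0.2266  0.3094  0.4277  0.1331  0.0875 -0.1893 -0.288  -0.254 ]
```

```bash
cat > plan.py <<'E'
from h import *
import sys
def plan(x,y,zg,yawy,grasp=True):
    """world grasp point target & yaw of tool y -> shift (mm) in current tool axes and az turn (rad)"""
    o=ctrl.get_obs();Rm=R.from_rotvec(o["eef_rot"]).as_matrix()
    tgt=np.array([x,y,zg+ctrl.tcp_to_grasp]);d=Rm.T@(tgt-o["eef_pos"])
    cy,sy=np.cos(yawy),np.sin(yawy)
    Y=np.array([cy,sy,0]);Z=np.array([0,0,-1.]);Rt=np.c_[np.cross(Y,Z),Y,Z]
    rv=R.from_matrix(Rm.T@Rt).as_rotvec()
    print("shift/100mm",(d*10).round(3),"turn/pi",(rv/np.pi).round(4),"t",o["time"],"F",o["contact_force"].round(2),"w",round(o["grip_width"],4),"gf",o["grip_force"])
if __name__=="__main__": plan(*map(float,sys.argv[1:5]))
E
python3 plan.py .587 .2987 .15 -.0915
python3 - <<'E'
from h import *
cams();T=lambda u:full(u,5.7,(333,210));S=lambda u:full(u,6,(310,215))
P=[tri(T(a),S(b)) for a,b in(((67,82),(96,147)),((727,126),(707,205)),((733,369),(705,342)),((52,325),(55,275)))]
P=np.array(P);print(P.round(4),P.mean(0).round(4))
for a,b in((0,1),(3,2)):d=P[a]-P[b];print(np.arctan2(-d[0],d[1]),np.linalg.norm(d))
for a,b in((0,3),(1,2)):d=P[a]-P[b];print(np.arctan2(d[1],d[0]),np.linalg.norm(d))
print(proj("side",[.587,.2987,.034]),proj("side",[.46,.247,.018]))
E
```

```text
shift/100mm [ 6.474 -6.71   0.744] turn/pi [-2.000e-04 -1.000e-04 -3.799e-01] t 0.2 F [1.31 0.38 0.75] w 0.0937 gf 0.0
[[ 0.6144  0.095   0.018 ]
 [ 0.6857 -0.2224  0.018 ]
 [ 0.5625 -0.2514  0.0158]
 [ 0.4889  0.0666  0.018 ]] [ 0.5879 -0.078   0.0175]
0.22097206808377132 0.3253136215763803
0.2274738599736752 0.32643022810924577
0.22208471525169257 0.12866511593622473
0.23081423582110827 0.12656812977138635
[[264.76514798 226.43232897]] [[261.08735882 252.71276341]]
```

>>> arm_command(targets=[{"x":0.25,"y":-0.25},{"x":0.5,"y":-0.5},{"x":0.75,"y":-0.75},{"x":1,"y":-1},{"x":1,"y":-1}], fingers=-1, squeeze=20)

```text
invalid input at $.targets[0]: expected keys x, y, z, ax, ay, az
```

>>> arm_command(targets=[{"x":0.25,"y":-0.25},{"x":0.5,"y":-0.5},{"x":0.75,"y":-0.75},{"x":1,"y":-1},{"x":1,"y":-1}])

```text
invalid input at $.targets[0]: expected keys x, y, z, ax, ay, az
```

>>> arm_command(targets=[{"x":0.25,"y":-0.25},{"x":0.5,"y":-0.5},{"x":0.75,"y":-0.75},{"x":1,"y":-1},{"x":1,"y":-1}])

```text
invalid input at $.targets[0]: expected keys x, y, z, ax, ay, az
```

```bash
python3 plan.py .587 .2987 .15 -.0915; python3 -c "
from h import *;import cv2
for n in('top','side'):cv2.imwrite('pics/%s1.png'%n,ctrl.camera(n)['image'])
a=cv2.imread('pics/top1.png');b=cv2.imread('pics/side1.png')
cv2.imwrite('pics/mid.png',np.hstack([cv2.resize(a,(400,300)),cv2.resize(b[200:290,210:330],(400,300),interpolation=2)]))"
```

```text
shift/100mm [ 6.474 -6.71   0.743] turn/pi [-1.000e-04 -1.000e-04 -3.799e-01] t 0.3 F [ 0.12 -0.66  0.48] w 0.0939 gf 0.0
```

View pics/mid.png

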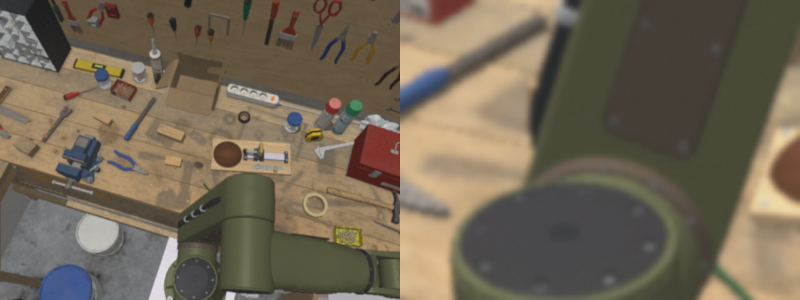

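The calls were refused because every row needs all six keys, so nothing moved. In these pictures the side view of the offcut is still hidden by the arm.

>>> arm_command(targets=[{"x":0.25,"y":-0.25,"z":0,"ax":0,"ay":0,"az":0},{"x":0.5,"y":-0.5,"z":0,"ax":0,"ay":0,"az":0},{"x":0.75,"y":-0.75,"z":0,"ax":0,"ay":0,"az":0},{"x":1,"y":-1,"z":0,"ax":0,"ay":0,"az":0},{"x":1,"y":-1,"z":0,"ax":0,"ay":0,"az":0}], fingers=-1, squeeze=20)

```text
time: 0.82
eef_pos: [0.2245, -0.4, 0.4049]
eef_rot: [-3.109, -0.452, -0.001]
contact_force: [-0.6, 0.7, 0.7]
grip_width: 0.0942
grip_force: 0.0
```

>>> arm_command(targets=[{"x":0.25,"y":-0.25,"z":0,"ax":0,"ay":0,"az":0},{"x":0.5,"y":-0.5,"z":0,"ax":0,"ay":0,"az":0},{"x":0.75,"y":-0.75,"z":0,"ax":0,"ay":0,"az":0},{"x":1,"y":-1,"z":0,"ax":0,"ay":0,"az":0},{"x":1,"y":-1,"z":0,"ax":0,"ay":0,"az":0}])

```text
time: 1.23
eef_pos: [0.2921, -0.2761, 0.4049]
eef_rot: [-3.109, -0.453, -0.001]
contact_force: [-0.5, -1.1, -0.9]
grip_width: 0.0941
grip_force: 0.0
```

>>> arm_command(targets=[{"x":0.25,"y":-0.25,"z":0,"ax":0,"ay":0,"az":0},{"x":0.5,"y":-0.5,"z":0,"ax":0,"ay":0,"az":0},{"x":0.75,"y":-0.75,"z":0,"ax":0,"ay":0,"az":0},{"x":1,"y":-1,"z":0,"ax":0,"ay":0,"az":0},{"x":1,"y":-1,"z":0,"ax":0,"ay":0,"az":0}])

```text
time: 1.65
eef_pos: [0.36, -0.152, 0.4049]
eef_rot: [-3.108, -0.454, -0.001]
contact_force: [0.8, -0.4, -0.4]
grip_width: 0.094
grip_force: 0.0
```

```bash
python3 plan.py .587 .2987 .15 -.0915; python3 -c "
from h import *;import cv2
for n in('top','side'):cv2.imwrite('pics/%s2.png'%n,ctrl.camera(n)['image'])
b=cv2.imread('pics/side2.png')
cv2.imwrite('pics/mid2.png',cv2.resize(b[200:275,220:320],(800,600),interpolation=2))"
```

```text
shift/100mm [ 3.464 -3.67   0.749] turn/pi [ 1.000e-04 -3.000e-04 -3.786e-01] t 1.65 F [ 0.76 -0.43 -0.4 ] w 0.094 gf 0.0
```

View pics/mid2.png

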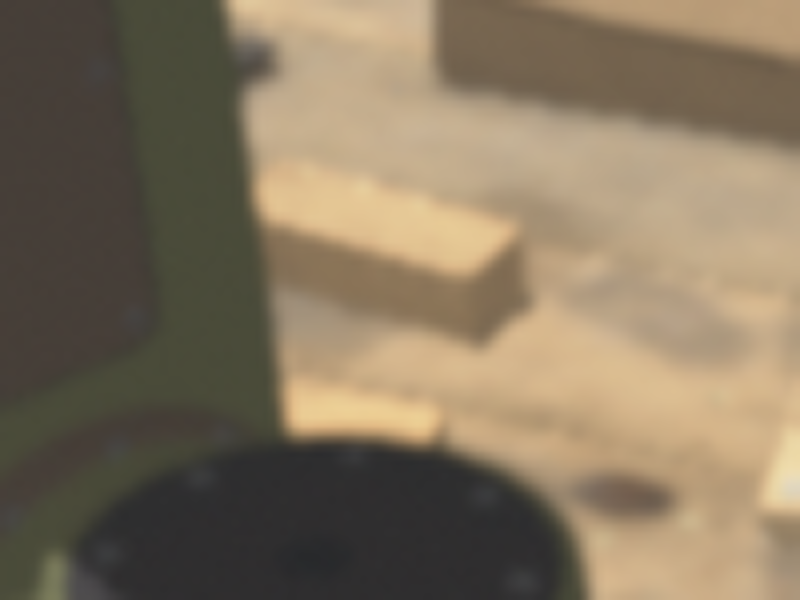

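The side crop (8x, offset 220,200) shows the long offcut's right end. Its top corners are at (522,228) and (468,277), and its lower corner at (480,345). I'll triangulate these against the top crop.

```bash
cat > m2.py <<'E'
from h import *
cams();np.set_printoptions(precision=4,suppress=True)
O=lambda u:full(u,6,(240,185));S=lambda u:full(u,8,(220,200))
for a,b in(((333,158),(522,228)),((298,243),(468,277)),((312,262),(480,345))):print(tri(O(a),S(b)))
v=[("top",1,1,O((105,75))),("top",1,-1,O((333,158))),("top",-1,-1,O((298,243))),("top",-1,1,O((68,155))),("side",1,-1,S((522,228))),("side",-1,-1,S((468,277)))]
print("long",*fitrect(v,.022,.06,.034,-.2,(.7,.2)))
E
python3 m2.py
```

```text
[0.6074 0.2378 0.0306]
[0.5602 0.2395 0.0323]
[ 0.5673  0.2375 -0.0033]
long [ 0.5872  0.2977 -0.0853] [-0.0706  0.2191  0.9738  0.5048  0.7497 -0.4506 -0.2672 -0.1645 -0.7214
 -0.2637 -0.8757 -0.4089]
```

>>> arm_command(targets=[{"x":0.25,"y":-0.25,"z":0,"ax":0,"ay":0,"az":0},{"x":0.5,"y":-0.5,"z":0,"ax":0,"ay":0,"az":0},{"x":0.75,"y":-0.75,"z":0,"ax":0,"ay":0,"az":0},{"x":1,"y":-1,"z":0,"ax":0,"ay":0,"az":0},{"x":1,"y":-1,"z":0,"ax":0,"ay":0,"az":0}])

```text
time: 2.27
eef_pos: [0.4276, -0.029, 0.4046]
eef_rot: [-3.109, -0.449, -0.001]
contact_force: [0.9, -1.3, -0.5]
grip_width: 0.0942
grip_force: 0.0
```

>>> arm_command(targets=[{"x":0.25,"y":-0.25,"z":0,"ax":0,"ay":0,"az":0},{"x":0.5,"y":-0.5,"z":0,"ax":0,"ay":0,"az":0},{"x":0.75,"y":-0.75,"z":0,"ax":0,"ay":0,"az":0},{"x":1,"y":-1,"z":0,"ax":0,"ay":0,"az":0},{"x":1,"y":-1,"z":0,"ax":0,"ay":0,"az":0}])

```text
time: 2.68
eef_pos: [0.4957, 0.0948, 0.4042]
eef_rot: [-3.109, -0.448, 0.0]
contact_force: [-0.3, -1.1, -0.7]
grip_width: 0.0937
grip_force: 0.0
```

>>> arm_command(targets=[{"x":0.25,"y":-0.25,"z":0,"ax":0,"ay":0,"az":-0.035},{"x":0.5,"y":-0.5,"z":0,"ax":0,"ay":0,"az":-0.07},{"x":0.75,"y":-0.75,"z":0,"ax":0,"ay":0,"az":-0.105},{"x":1,"y":-1,"z":0,"ax":0,"ay":0,"az":-0.14},{"x":1,"y":-1,"z":0,"ax":0,"ay":0,"az":-0.18}])

```text
time: 3.1
eef_pos: [0.5637, 0.2187, 0.4034]
eef_rot: [-2.857, -1.304, 0.001]
contact_force: [-0.7, 0.4, -0.6]
grip_width: 0.0941
grip_force: 0.0
```

>>> arm_command(targets=[{"x":0,"y":0,"z":0,"ax":0,"ay":0,"az":-0.04},{"x":0,"y":0,"z":0,"ax":0,"ay":0,"az":-0.08},{"x":0,"y":0,"z":0,"ax":0,"ay":0,"az":-0.12},{"x":0,"y":0,"z":0,"ax":0,"ay":0,"az":-0.15},{"x":0,"y":0,"z":0,"ax":0,"ay":0,"az":-0.19}])

```text
time: 3.52
eef_pos: [0.5624, 0.2146, 0.4045]
eef_rot: [2.352, 2.082, -0.001]
contact_force: [-0.0, 0.2, -0.4]
grip_width: 0.0942
grip_force: 0.0
```

```bash
python3 plan.py .587 .2987 .15 -.0915
```

```text
shift/100mm [0.865 0.142 0.74 ] turn/pi [-0.0001  0.0001 -0.0096] t 3.5167 F [-0.05  0.24 -0.35] w 0.0942 gf 0.0
```

>>> arm_command(targets=[{"x":0.3,"y":0.05,"z":0.2,"ax":0,"ay":0,"az":-0.003},{"x":0.6,"y":0.1,"z":0.45,"ax":0,"ay":0,"az":-0.006},{"x":0.87,"y":0.14,"z":0.74,"ax":0,"ay":0,"az":-0.009},{"x":0.87,"y":0.14,"z":0.74,"ax":0,"ay":0,"az":-0.009}])

```text
time: 3.85
eef_pos: [0.5869, 0.3025, 0.3233]
eef_rot: [-2.322, -2.112, 0.013]
contact_force: [-2.0, -0.0, -0.8]
grip_width: 0.0941
grip_force: 0.0
```

>>> arm_command(targets=[{"x":0,"y":0,"z":0.35,"ax":0,"ay":0,"az":0},{"x":0,"y":0,"z":0.7,"ax":0,"ay":0,"az":0},{"x":0,"y":0,"z":0.9,"ax":0,"ay":0,"az":0},{"x":0,"y":0,"z":0.9,"ax":0,"ay":0,"az":0}])

```text
time: 4.18
eef_pos: [0.5864, 0.2989, 0.2362]
eef_rot: [-2.326, -2.109, 0.011]
contact_force: [0.9, -0.6, -0.5]
grip_width: 0.094
grip_force: 0.0
```

```bash
python3 plan.py .587 .298 .024 -.088
```

```text
shift/100mm [-0.007  0.009  0.318] turn/pi [-0.002   0.0012 -0.0032] t 4.1833 F [ 0.93 -0.57 -0.51] w 0.094 gf 0.0
```

>>> arm_command(targets=[{"x":0,"y":0.01,"z":0.15,"ax":0,"ay":0,"az":0},{"x":-0.01,"y":0.01,"z":0.3,"ax":0,"ay":0,"az":-0.003},{"x":-0.01,"y":0.01,"z":0.32,"ax":0,"ay":0,"az":-0.003},{"x":-0.01,"y":0.01,"z":0.32,"ax":0,"ay":0,"az":-0.003}])

```text
time: 4.52
eef_pos: [0.5877, 0.2999, 0.2092]
eef_rot: [2.316, 2.122, 0.0]
contact_force: [-0.1, 0.6, -0.8]
grip_width: 0.0942
grip_force: 0.0
```

>>> arm_command(targets=[{"x":0,"y":0,"z":0,"ax":0,"ay":0,"az":0},{"x":0,"y":0,"z":0,"ax":0,"ay":0,"az":0},{"x":0,"y":0,"z":0,"ax":0,"ay":0,"az":0},{"x":0,"y":0,"z":0,"ax":0,"ay":0,"az":0},{"x":0,"y":0,"z":0,"ax":0,"ay":0,"az":0}], fingers=1, squeeze=20)

```text
time: 4.93
eef_pos: [0.5871, 0.3007, 0.2091]
eef_rot: [2.315, 2.124, 0.001]
contact_force: [0.7, 0.7, 0.3]
grip_width: 0.0639
grip_force: 0.0
```

>>> arm_command(targets=[{"x":0,"y":0,"z":0,"ax":0,"ay":0,"az":0},{"x":0,"y":0,"z":0,"ax":0,"ay":0,"az":0},{"x":0,"y":0,"z":0,"ax":0,"ay":0,"az":0},{"x":0,"y":0,"z":0,"ax":0,"ay":0,"az":0},{"x":0,"y":0,"z":0,"ax":0,"ay":0,"az":0}])

```text
time: 5.35
eef_pos: [0.5872, 0.3007, 0.2087]
eef_rot: [2.315, 2.124, 0.0]
contact_force: [0.6, -0.4, 0.1]
grip_width: 0.0447
grip_force: 20.0
```

```bash
python3 plan.py .587 .298 .024 -.088;python3 plan.py .5645 .0243 .15 -1.345
```

```text
shift/100mm [-0.027  0.001  0.043] turn/pi [ 0.0001 -0.      0.0006] t 5.35 F [ 0.63 -0.39  0.1 ] w 0.0447 gf 19.999797642230988
shift/100mm [-2.773  0.013 -1.217] turn/pi [ 0.000e+00 -1.000e-04  4.007e-01] t 5.35 F [ 0.63 -0.39  0.1 ] w 0.0447 gf 19.999797642230988
```

The grip is good at 44.7 mm and 20 N. Next I'll lift, carry and turn.

>>> arm_command(targets=[{"x":0,"y":0,"z":-0.25,"ax":0,"ay":0,"az":0},{"x":0,"y":0,"z":-0.5,"ax":0,"ay":0,"az":0},{"x":0,"y":0,"z":-0.75,"ax":0,"ay":0,"az":0},{"x":0,"y":0,"z":-1,"ax":0,"ay":0,"az":0},{"x":-0.2,"y":0,"z":-1,"ax":0,"ay":0,"az":0}])

```text
time: 5.77
eef_pos: [0.5855, 0.2829, 0.3139]
eef_rot: [2.311, 2.125, 0.011]
contact_force: [0.2, -0.5, -0.2]
grip_width: 0.0449
grip_force: 20.0
```

>>> arm_command(targets=[{"x":-0.2,"y":0,"z":-0.05,"ax":0,"ay":0,"az":0.03},{"x":-0.4,"y":0,"z":-0.1,"ax":0,"ay":0,"az":0.06},{"x":-0.6,"y":0,"z":-0.15,"ax":0,"ay":0,"az":0.09},{"x":-0.8,"y":0,"z":-0.2,"ax":0,"ay":0,"az":0.12},{"x":-0.9,"y":0,"z":-0.2,"ax":0,"ay":0,"az":0.15}])

```text
time: 6.18
eef_pos: [0.5776, 0.1892, 0.3296]
eef_rot: [2.751, 1.516, 0.001]
contact_force: [0.8, 0.1, -0.9]
grip_width: 0.045
grip_force: 20.0
```

```bash
python3 plan.py .5645 .0243 .15 -1.345
```

```text
shift/100mm [-1.464  0.77  -0.009] turn/pi [ 2.000e-04 -2.000e-04  2.488e-01] t 6.1833 F [ 0.82  0.1  -0.95] w 0.045 gf 19.996030032634735
```

>>> arm_command(targets=[{"x":-0.2,"y":0.1,"z":0,"ax":0,"ay":0,"az":0.03},{"x":-0.4,"y":0.2,"z":0,"ax":0,"ay":0,"az":0.06},{"x":-0.6,"y":0.3,"z":0,"ax":0,"ay":0,"az":0.09},{"x":-0.8,"y":0.4,"z":0,"ax":0,"ay":0,"az":0.12},{"x":-0.9,"y":0.47,"z":0,"ax":0,"ay":0,"az":0.15}])

```text
time: 6.6
eef_pos: [0.5695, 0.0879, 0.3285]
eef_rot: [3.029, 0.832, -0.001]
contact_force: [0.1, -0.2, -0.8]
grip_width: 0.0448
grip_force: 20.0
```

```bash
python3 plan.py .5645 .0243 .15 -1.345
```

```text
shift/100mm [-0.368  0.521 -0.018] turn/pi [0.     0.0002 0.0989] t 6.6 F [ 0.09 -0.16 -0.78] w 0.0448 gf 19.996014833450317
```

>>> arm_command(targets=[{"x":-0.12,"y":0.17,"z":0,"ax":0,"ay":0,"az":0.033},{"x":-0.25,"y":0.35,"z":0,"ax":0,"ay":0,"az":0.066},{"x":-0.37,"y":0.52,"z":0,"ax":0,"ay":0,"az":0.099},{"x":-0.37,"y":0.52,"z":0.2,"ax":0,"ay":0,"az":0.099},{"x":-0.37,"y":0.52,"z":0.4,"ax":0,"ay":0,"az":0.099}])

```text
time: 7.02
eef_pos: [0.565, 0.025, 0.289]
eef_rot: [3.121, 0.358, 0.003]
contact_force: [1.3, 0.3, -1.1]
grip_width: 0.0446
grip_force: 20.0
```

>>> arm_command(targets=[{"x":0,"y":0,"z":0,"ax":0,"ay":0,"az":0},{"x":0,"y":0,"z":0,"ax":0,"ay":0,"az":0},{"x":0,"y":0,"z":0,"ax":0,"ay":0,"az":0}])

```text
time: 7.27
eef_pos: [0.5653, 0.0264, 0.2897]
eef_rot: [3.12, 0.363, 0.001]
contact_force: [0.5, 0.4, -0.8]
grip_width: 0.045
grip_force: 20.0
```

```bash
python3 plan.py .5645 .0243 .1 -1.345; python3 -c "
from h import *;import cv2
a=ctrl.camera('top')['image'];b=ctrl.camera('side')['image']
cv2.imwrite('pics/ov.png',np.hstack([cv2.resize(a[190:290,320:400],(400,500),interpolation=2),cv2.resize(b[185:285,310:390],(400,500),interpolation=2)]))"
```

```text
shift/100mm [-0.012  0.018  0.093] turn/pi [ 0.0001 -0.0003  0.0018] t 7.2667 F [ 0.48  0.36 -0.81] w 0.045 gf 19.999560713768005
```

View pics/ov.png

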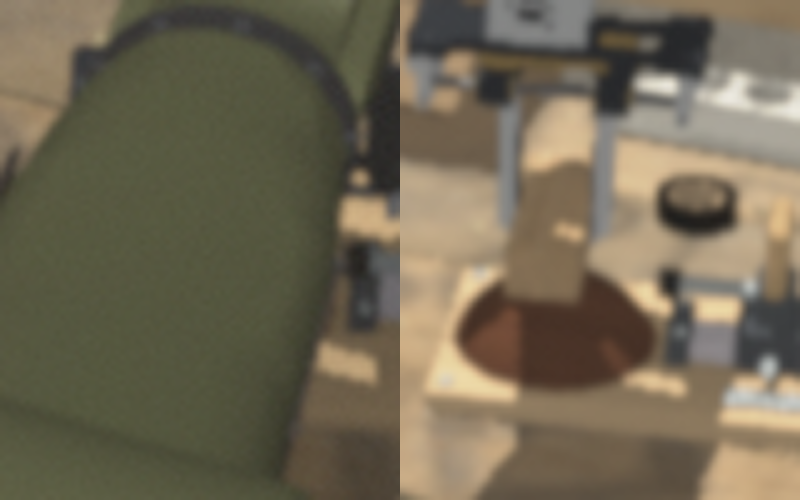

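The side crop shows the offcut level over the dome. Its near bottom corners are at crop (507,295) and (583,302), which I'll use to check its centre against the grasp.

```bash
python3 -c "
from h import *
cams();z=ctrl.get_obs()['eef_pos'][2]-ctrl.tcp_to_grasp-.0283
p=[atz('side',full(u,5,(310,185)),z) for u in((107,295),(183,302))]
print(z,p);m=np.mean(p,0)[:2];e=.226
print('centre',m+.06*np.array([np.cos(e),np.sin(e)]))
# dome outline bottom ends as check: project expected dome apex & foot
for c in((.5645,.0243),): print(((proj('side',[[*c,.06],[*c,.018]])-[310,185])*5+[400,0]))
"
```

```text
0.08090140762567588 [array([0.5004789 , 0.02968167, 0.08090141]), array([ 0.51089563, -0.01492057,  0.08090141])]
centre [0.56416149 0.02082541]
[[550.72983332 274.01409021]
 [549.13097872 331.48041677]]
```

Relative alignment is within about 2 mm, so I'll lower gently.

>>> arm_command(targets=[{"x":0.005,"y":0.01,"z":0.08,"ax":0,"ay":0,"az":0.002},{"x":0.01,"y":0.01,"z":0.14,"ax":0,"ay":0,"az":0.002},{"x":0.01,"y":0.01,"z":0.18,"ax":0,"ay":0,"az":0.002},{"x":0.01,"y":0.01,"z":0.18,"ax":0,"ay":0,"az":0.002},{"x":0.01,"y":0.01,"z":0.18,"ax":0,"ay":0,"az":0.002}])

```text
time: 7.88
eef_pos: [0.5662, 0.0254, 0.2702]
eef_rot: [-3.122, -0.352, 0.001]
contact_force: [-0.2, 0.3, -0.7]
grip_width: 0.045
grip_force: 20.0
```

>>> arm_command(targets=[{"x":0,"y":0,"z":0.01,"ax":0,"ay":0,"az":0},{"x":0,"y":0,"z":0.02,"ax":0,"ay":0,"az":0},{"x":0,"y":0,"z":0.02,"ax":0,"ay":0,"az":0},{"x":0,"y":0,"z":0.02,"ax":0,"ay":0,"az":0}])

```text
time: 8.22
eef_pos: [0.5663, 0.0254, 0.2687]
eef_rot: [3.122, 0.352, 0.0]
contact_force: [-0.3, -0.7, -1.1]
grip_width: 0.0447
grip_force: 20.0
```

```bash
python3 plan.py .565 .0255 .0883 -1.345
```

```text
shift/100mm [-0.012 -0.003  0.   ] turn/pi [ 0.     -0.0001 -0.0003] t 8.2167 F [-0.29 -0.72 -1.08] w 0.0447 gf 19.999483823776245
```

>>> arm_command(targets=[{"x":0,"y":0,"z":0.01,"ax":0,"ay":0,"az":0},{"x":0,"y":0,"z":0.01,"ax":0,"ay":0,"az":0},{"x":0,"y":0,"z":0.01,"ax":0,"ay":0,"az":0}])

```text
time: 8.47
eef_pos: [0.5663, 0.0255, 0.2685]
eef_rot: [3.122, 0.352, 0.001]
contact_force: [-3.8, -0.2, 6.9]
grip_width: 0.0446
grip_force: 20.0
```

>>> arm_command(targets=[{"x":0,"y":0,"z":0.01,"ax":0,"ay":0,"az":0},{"x":0,"y":0,"z":0.01,"ax":0,"ay":0,"az":0},{"x":0,"y":0,"z":0.01,"ax":0,"ay":0,"az":0}])

```text
time: 8.72
eef_pos: [0.5664, 0.0256, 0.2682]
eef_rot: [3.122, 0.352, 0.003]
contact_force: [-4.7, 0.9, 15.1]
grip_width: 0.0449
grip_force: 20.0
```

```bash
python3 -c "
from h import *
D=[]
for i in range(8):
    ctrl.camera('side');o=ctrl.get_obs();D.append(np.r_[o['contact_force'],o['ft_torque']])
D=np.array(D);print(D.round(3));m=D.mean(0);h=.2087
F,t=m[:3],m[3:];print('dy',(t[0]-h*F[1])/F[2],'dx',(-t[1]-h*F[0])/F[2]) 
"
```

```text
[[-4.7490e+00  2.0100e-01  1.3969e+01  1.3100e-01  1.0360e+00 -3.7000e-02]
 [-5.5770e+00  7.2900e-01  1.4597e+01  8.7000e-02  1.0930e+00 -3.7000e-02]
 [-4.1970e+00  1.2480e+00  1.4436e+01  1.7000e-01  1.0690e+00 -5.8000e-02]
 [-5.0370e+00  3.7800e-01  1.4412e+01  7.7000e-02  1.1410e+00 -1.8000e-02]
 [-4.9740e+00  6.7600e-01  1.4449e+01  1.5000e-01  1.0960e+00 -6.6000e-02]
 [-5.0680e+00  6.5100e-01  1.4267e+01  9.2000e-02  1.0760e+00  1.1000e-02]
 [-4.9230e+00  1.0510e+00  1.4910e+01  1.0500e-01  1.0870e+00  3.1000e-02]
 [-4.6750e+00  5.0200e-01  1.4728e+01  9.5000e-02  1.1470e+00  5.0000e-02]]
dy -0.0019633655532160007 dx -0.004870298918515545
```

The force centre puts the apex about 2 mm to -x and 1 mm to -y of the offcut's middle. I'll lift slightly, correct that and set down again.

>>> arm_command(targets=[{"x":0,"y":0,"z":-0.05,"ax":0,"ay":0,"az":0},{"x":-0.02,"y":0.01,"z":-0.05,"ax":0,"ay":0,"az":0},{"x":-0.02,"y":0.01,"z":-0.03,"ax":0,"ay":0,"az":0},{"x":-0.02,"y":0.01,"z":-0.015,"ax":0,"ay":0,"az":0},{"x":-0.02,"y":0.01,"z":-0.013,"ax":0,"ay":0,"az":0}])

```text
time: 9.53
eef_pos: [0.5645, 0.0239, 0.2683]
eef_rot: [3.122, 0.352, 0.0]
contact_force: [-5.2, -0.7, 10.0]
grip_width: 0.0448
grip_force: 20.0
```

```bash
python3 -c "
from h import *
D=[]
for i in range(8):
    ctrl.camera('side');o=ctrl.get_obs();D.append(np.r_[o['contact_force'],o['ft_torque']])
D=np.array(D);m=D.mean(0);h=.2087;print(m.round(2),o['eef_pos'])
F,t=m[:3],m[3:];print('dy',(t[0]-h*F[1])/F[2],'dx',(-t[1]-h*F[0])/F[2]) 
"
```

```text
[-3.76 -0.74  8.63 -0.11  0.79  0.02] [0.56450482 0.02394794 0.26831076]
dy 0.004861279420693001 dx -0.0007034112779003571
```

>>> arm_command(targets=[{"x":0,"y":0,"z":-0.008,"ax":0,"ay":0,"az":0},{"x":0,"y":0,"z":-0.008,"ax":0,"ay":0,"az":0},{"x":0,"y":0,"z":-0.008,"ax":0,"ay":0,"az":0}])

```text
time: 10.18
eef_pos: [0.5645, 0.024, 0.2684]
eef_rot: [-3.122, -0.352, 0.0]
contact_force: [-0.7, -1.0, 0.2]
grip_width: 0.045
grip_force: 20.0
```

>>> arm_command(targets=[{"x":0,"y":0,"z":0,"ax":0,"ay":0,"az":0},{"x":0,"y":0,"z":0,"ax":0,"ay":0,"az":0},{"x":0,"y":0,"z":0,"ax":0,"ay":0,"az":0},{"x":0,"y":0,"z":0,"ax":0,"ay":0,"az":0},{"x":0,"y":0,"z":0,"ax":0,"ay":0,"az":0}], fingers=-0.36)

```text
time: 10.6
eef_pos: [0.5645, 0.024, 0.2687]
eef_rot: [3.122, 0.352, -0.0]
contact_force: [-0.2, 0.4, -1.0]
grip_width: 0.0635
grip_force: 0.0
```

>>> arm_command(targets=[{"x":0,"y":0,"z":-0.1,"ax":0,"ay":0,"az":0},{"x":0,"y":0,"z":-0.3,"ax":0,"ay":0,"az":0},{"x":0,"y":0,"z":-0.6,"ax":0,"ay":0,"az":0},{"x":0,"y":0,"z":-0.9,"ax":0,"ay":0,"az":0},{"x":0,"y":0,"z":-0.9,"ax":0,"ay":0,"az":0}])

```text
time: 11.02
eef_pos: [0.5649, 0.024, 0.3654]
eef_rot: [3.121, 0.352, 0.014]
contact_force: [0.2, 0.9, 1.4]
grip_width: 0.064
grip_force: 0.0
```

```bash
python3 plan.py .595 -.107 .17 -1.345; python3 -c "
from h import *;import cv2
b=ctrl.camera('side')['image']
cv2.imwrite('pics/placed.png',cv2.resize(b[190:290,310:440],(780,600),interpolation=2))"
```

```text
shift/100mm [-0.     1.344  0.153] turn/pi [ 0.0007 -0.0028 -0.0003] t 11.0167 F [0.2  0.91 1.37] w 0.064 gf 0.0
```

View pics/placed.png

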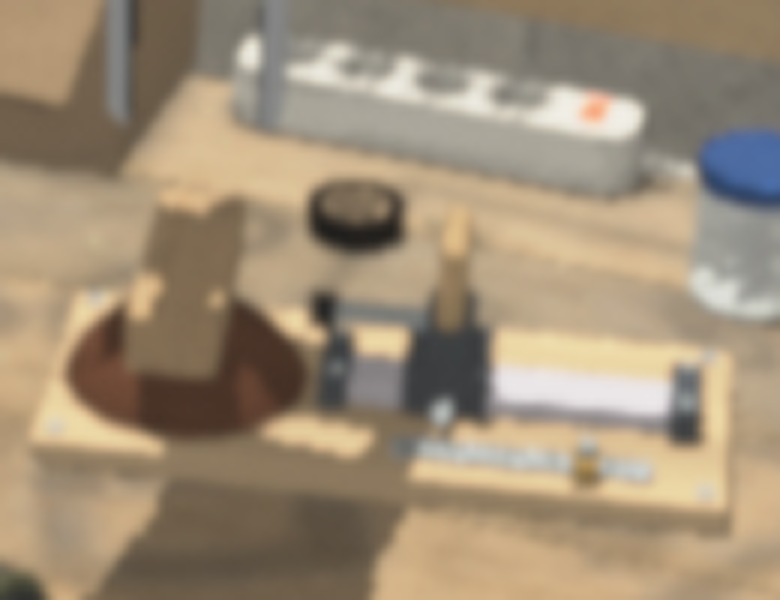

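The offcut is balanced on the dome. Its near bottom corners are at crop (126,372) and (228,380), from which I'll check the lengthwise tilt numerically. The mark is also needed precisely.

```bash
python3 -c "
from h import *
cams();e=.226;ux=np.array([np.cos(e),np.sin(e)]);uy=np.array([-np.sin(e),np.cos(e)])
c=np.array([.562,.0243])
for t in(-.1,0,.1):
  P=[[*(c-.06*ux+s*.022*uy),.06-.06*t] for s in(1,-1)]
  print(t,((proj('side',P)+.5-[310,190])*6-.5).round(0).tolist())
# pointer/clip in tester frame using each view with z=.03 (pointer) and clip z .03, relative along y
T=lambda u:full(u,5.7,(333,210));S=lambda u:full(u,6,(310,215))
for n,f,a,b in(('top',T,(458,303),(612,345)),('side',S,(440,262),(587,315))):
  for z in(.024,.03,.036):
    p=atz(n,f(a),.03);q=atz(n,f(b),z);d=(q-p)[:2];print(n,z,'dx',(d@ux).round(4),'dy',(d@uy).round(4))
"
```

```text
-0.1 [[122.0, 350.0], [209.0, 359.0]]
0 [[122.0, 360.0], [209.0, 369.0]]
0.1 [[121.0, 371.0], [208.0, 379.0]]
top 0.024 dx -0.0141 dy -0.0744
top 0.03 dx -0.0164 dy -0.0732
top 0.036 dx -0.0187 dy -0.0721
side 0.024 dx -0.0262 dy -0.0752
side 0.03 dx -0.0354 dy -0.0751
side 0.036 dx -0.0445 dy -0.075
```

>>> arm_command(targets=[{"x":0,"y":0.25,"z":0,"ax":0,"ay":0,"az":0},{"x":0,"y":0.5,"z":0,"ax":0,"ay":0,"az":0},{"x":0,"y":0.75,"z":0,"ax":0,"ay":0,"az":0},{"x":0,"y":1,"z":0,"ax":0,"ay":0,"az":0},{"x":0,"y":1,"z":0,"ax":0,"ay":0,"az":0}])

```text
time: 11.58
eef_pos: [0.5871, -0.0768, 0.3572]
eef_rot: [-3.122, -0.348, 0.004]
contact_force: [-0.3, -0.4, -0.9]
grip_width: 0.0637
grip_force: 0.0
```

>>> arm_command(targets=[{"x":0,"y":0.2,"z":0,"ax":0,"ay":0,"az":0},{"x":0,"y":0.34,"z":0,"ax":0,"ay":0,"az":0},{"x":0,"y":0.34,"z":0,"ax":0,"ay":0,"az":0},{"x":0,"y":0.34,"z":0,"ax":0,"ay":0,"az":0}])

```text
time: 11.92
eef_pos: [0.5943, -0.1068, 0.358]
eef_rot: [-3.121, -0.351, 0.002]
contact_force: [-0.1, 0.3, -0.5]
grip_width: 0.0642
grip_force: 0.0
```

```bash
python3 plan.py .595 -.107 .1 -1.345; python3 -c "
from h import *;import cv2
a=ctrl.camera('top')['image'];b=ctrl.camera('side')['image'];t=cv2.imread('pics/top0.png')
z=lambda i,x,y:cv2.resize(i[y:y+50,x:x+66],(400,300),interpolation=2)
cv2.imwrite('pics/last.png',np.vstack([np.hstack([z(a,330,215),z(b,315,215)]),np.hstack([z(t,400,240),z(b,375,240)])]))"
```

```text
shift/100mm [0.007 0.004 0.776] turn/pi [-0.0002  0.0004 -0.0006] t 11.9167 F [-0.09  0.35 -0.45] w 0.0642 gf 0.0
```

View pics/last.png

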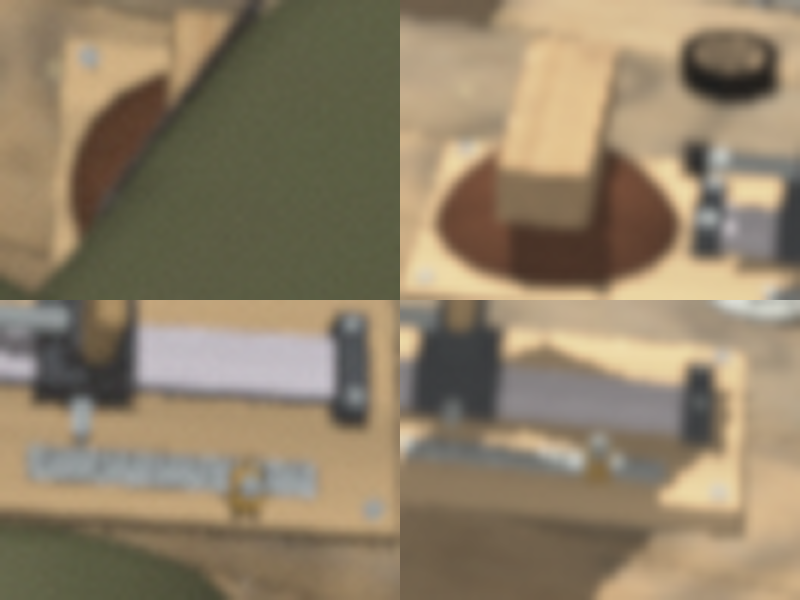

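The upper right panel gives the bar's corners unshaded, so I'll fit its tilt from them. The pointer tip is at lower-left panel (80,430), with the clip's brass at (245,490) and its screw at (250,480).

```bash
python3 -c "
from h import *
cams();np.set_printoptions(precision=3,suppress=True)
px=np.array([(100,168),(200,178),(128,33),(213,48),(97,217),(188,230)],float)
px=np.c_[(px[:,0]+.5)*66/400-.5+315,(px[:,1]+.5)/6-.5+215]
L=np.array([(-.06,.022,.034),(-.06,-.022,.034),(.06,.022,.034),(.06,-.022,.034),(-.06,.022,0),(-.06,-.022,0)])
def P(q): return L@(R.from_euler('z',q[2])*R.from_euler('yx',[q[3],q[4]])).as_matrix().T+[q[0],q[1],.06]
f=lambda q:np.r_[(proj('side',P(q))-px).ravel()/1.0,(q[4])/.1]
r=least_squares(f,[.562,.024,.226,0,0]);print(r.x,(r.fun[:-1].reshape(-1,2)))
q0=np.array([.562,.0243,.226,0,0])
for t in(-.1,0,.1):
  u=proj('side',P(np.r_[q0[:3],t,0]));print(t,'edge left',u[2]-u[0],'right',u[3]-u[1])
print('obs',px[2]-px[0],px[3]-px[1])
"
```

```text
[ 0.558  0.022  0.279 -0.064  0.071] [[ 0.761 -0.452]
 [-1.02  -0.248]
 [ 0.07   0.307]
 [-0.016 -0.46 ]
 [ 0.335  0.587]
 [-0.123  0.286]]
-0.1 edge left [  5.87  -22.679] right [  5.134 -22.833]
0 edge left [  5.812 -19.33 ] right [  5.026 -19.475]
0.1 edge left [  5.696 -15.797] right [  4.867 -15.933]
obs [  4.62 -22.5 ] [  2.145 -21.667]
```

```bash
cat > tilt.py <<'E'
from h import *
import cv2
from scipy.optimize import differential_evolution
from scipy.ndimage import map_coordinates
cams();np.set_printoptions(precision=3,suppress=True)
g=cv2.GaussianBlur(CAM["side"]["image"],(0,0),.8).astype(float)
G=np.sqrt(sum(cv2.Sobel(g[...,k],-1,1,0)**2+cv2.Sobel(g[...,k],-1,0,1)**2 for k in range(3)))
L=np.array([(sx*.06,sy*.022,z) for sx in(-1,1) for sy in(1,-1) for z in(0,.034)])
E=[(1,3),(1,5),(3,7),(5,7),(0,2),(0,1),(2,3)]
def V(q):
    return L@(R.from_euler('z',q[2])*R.from_euler('yx',[q[3],q[4]])).as_matrix().T+[q[0],q[1],.06]
def cost(q):
    u=proj("side",V(q));s=np.linspace(.05,.95,40)[:,None];c=0
    for a,b in E:
        p=u[a]*(1-s)+u[b]*s;c-=np.minimum(map_coordinates(G,[p[:,1],p[:,0]],order=1),250).mean()
    return c
for seed in(0,1):
    r=differential_evolution(cost,[(.545,.58),(.005,.04),(.1,.4),(-.2,.2),(-.15,.15)],seed=seed,maxiter=150,popsize=12)
    print(r.x,r.fun, "level:",min(cost(np.r_[r.x[:3]+np.array([i,j,0])*.001,0,0]) for i in range(-8,9) for j in range(-8,9)))
E
python3 tilt.py
```

```text
[ 0.556  0.019  0.26  -0.019 -0.032] -1199.6335793670917 level: -1191.439248980705
[ 0.556  0.019  0.259 -0.019 -0.037] -1199.6715991208232 level: -1191.3954288830637
```

The edge fit gives a tilt of about 0.04 rad, so the offcut is good where it sits. Next I'll go down on the grip plate.

>>> arm_command(targets=[{"x":0.01,"y":0,"z":0.25,"ax":0,"ay":0,"az":0},{"x":0.01,"y":0,"z":0.45,"ax":0,"ay":0,"az":0},{"x":0.01,"y":0,"z":0.65,"ax":0,"ay":0,"az":0},{"x":0.01,"y":0,"z":0.77,"ax":0,"ay":0,"az":0},{"x":0.01,"y":0,"z":0.77,"ax":0,"ay":0,"az":0}])

```text
time: 12.63
eef_pos: [0.595, -0.1061, 0.2793]
eef_rot: [-3.12, -0.353, 0.006]
contact_force: [-0.5, 0.3, -0.6]
grip_width: 0.0635
grip_force: 0.0
```

>>> arm_command(targets=[{"x":0,"y":0,"z":0,"ax":0,"ay":0,"az":0},{"x":0,"y":0,"z":0,"ax":0,"ay":0,"az":0},{"x":0,"y":0,"z":0,"ax":0,"ay":0,"az":0},{"x":0,"y":0,"z":0,"ax":0,"ay":0,"az":0},{"x":0,"y":0,"z":0,"ax":0,"ay":0,"az":0}], fingers=1, squeeze=40)

```text
time: 13.05
eef_pos: [0.5954, -0.1064, 0.2825]
eef_rot: [3.121, 0.352, 0.002]
contact_force: [0.4, -0.4, -0.5]
grip_width: 0.0334
grip_force: 0.0
```

>>> arm_command(targets=[{"x":0,"y":0,"z":0,"ax":0,"ay":0,"az":0},{"x":0,"y":0,"z":0,"ax":0,"ay":0,"az":0},{"x":0,"y":0,"z":0,"ax":0,"ay":0,"az":0},{"x":0,"y":0,"z":0,"ax":0,"ay":0,"az":0},{"x":0,"y":0,"z":0,"ax":0,"ay":0,"az":0}])

```text
time: 13.47
eef_pos: [0.5955, -0.1071, 0.2819]
eef_rot: [3.12, 0.351, 0.001]
contact_force: [1.6, -5.5, -1.4]
grip_width: 0.0136
grip_force: 40.0
```

```bash
python3 plan.py .5947 -.1072 .1 -1.345
```

```text
shift/100mm [-0.008 -0.001  0.015] turn/pi [ 0.0005 -0.0002 -0.0005] t 13.4667 F [ 1.57 -5.5  -1.43] w 0.0136 gf 40.00017821788788
```

>>> arm_command(targets=[{"x":0,"y":0.1,"z":0,"ax":0,"ay":0,"az":0},{"x":0,"y":0.25,"z":0,"ax":0,"ay":0,"az":0},{"x":0,"y":0.4,"z":0,"ax":0,"ay":0,"az":0},{"x":0,"y":0.55,"z":0,"ax":0,"ay":0,"az":0},{"x":0,"y":0.65,"z":0,"ax":0,"ay":0,"az":0}])

```text
time: 13.88
eef_pos: [0.61, -0.1705, 0.2819]
eef_rot: [-3.12, -0.352, 0.001]
contact_force: [-3.6, 10.9, 4.6]
grip_width: 0.0137
grip_force: 40.0
```

>>> arm_command(targets=[{"x":0,"y":0.04,"z":0,"ax":0,"ay":0,"az":0},{"x":0,"y":0.08,"z":0,"ax":0,"ay":0,"az":0},{"x":0,"y":0.08,"z":0,"ax":0,"ay":0,"az":0},{"x":0,"y":0.08,"z":0,"ax":0,"ay":0,"az":0},{"x":0,"y":0.08,"z":0,"ax":0,"ay":0,"az":0}])

```text
time: 14.3
eef_pos: [0.6116, -0.1771, 0.2819]
eef_rot: [-3.119, -0.353, 0.002]
contact_force: [-5.2, 9.8, 5.1]
grip_width: 0.0135
grip_force: 40.0
```

```bash
cat > chk.py <<'E'
from h import *
import cv2
o=ctrl.get_obs();d=o["eef_pos"][:2]-[.5955,-.1071];e=.226
print("pull",-d@[-np.sin(e),np.cos(e)],"side",d@[np.cos(e),np.sin(e)],o["contact_force"].round(1),o["grip_force"],o["grip_width"],o["time"])
cams()
for n,old in(("top","top0"),("side","side0")):
    a=cv2.imread(f"pics/{old}.png");b=CAM[n]["image"]
    cv2.imwrite(f"pics/fin_{n}.png",b)
    h=cv2.cvtColor(a,cv2.COLOR_BGR2HSV).astype(int);x0,y0,x1,y1=(433,262,450,282) if n=="top" else(400,258,416,276)
    m=(h[y0:y1,x0:x1,1]>135)&(h[y0:y1,x0:x1,0]>14)&(h[y0:y1,x0:x1,0]<28);ys,xs=np.nonzero(m);print(n,"brass",xs.mean()+x0,ys.mean()+y0,m.sum())
    # pointer: patch from old image searched in the new one
    px,py=(413,262) if n=="top" else (383,258)
    t=a[py-3:py+4,px-3:px+4];w=b[py-8:py+22,px+5:px+50]
    r=cv2.matchTemplate(w,t,cv2.TM_CCOEFF_NORMED);_,s,_,l=cv2.minMaxLoc(r);print(" pointer moved",np.array(l)+[px+8-px,py-5-py],"score",s)
    c=np.array([.588,-.078]);uy=np.array([-np.sin(e),np.cos(e)]);ux=np.array([np.cos(e),np.sin(e)])
    for pull in(.070,.0742,.078):
        u=proj(n,[[*(c-.045*ux-.03*uy),.03],[*(c-.045*ux-(.03+pull)*uy),.03]]);print("  expect",pull,(u[1]-u[0]).round(2))
E
python3 chk.py; python3 tilt.py
```

```text
pull 0.07185450074919215 side 1.852776984229488e-06 [-5.2  9.8  5.1] 40.00372588634491 0.013522937081087075 14.3
top brass nan nan 0
 pointer moved [37 18] score 0.5098371505737305
  expect 0.07 [25.76  1.64]
  expect 0.0742 [27.31  1.74]
  expect 0.078 [28.71  1.83]
side brass nan nan 0
 pointer moved [24  2] score 0.9036996364593506
  expect 0.07 [23.37  2.27]
  expect 0.0742 [24.78  2.4 ]
  expect 0.078 [26.06  2.53]
[ 0.555  0.019  0.261 -0.018 -0.021] -1199.1802124293208 level: -1193.2776081308045
[ 0.556  0.019  0.26  -0.019 -0.034] -1199.5393876846829 level: -1192.5216237299537chk.py:10: RuntimeWarning: Mean of empty slice.
  m=(h[y0:y1,x0:x1,1]>135)&(h[y0:y1,x0:x1,0]>14)&(h[y0:y1,x0:x1,0]<28);ys,xs=np.nonzero(m);print(n,"brass",xs.mean()+x0,ys.mean()+y0,m.sum())
  ret = ret.dtype.type(ret / rcount)
```

Run:
```python
from h import *
import cv2
cams();np.set_printoptions(linewidth=200)
e=.226;c=np.array([.588,-.078]);uy=np.array([-np.sin(e),np.cos(e)]);ux=np.array([np.cos(e),np.sin(e)])
for n,(x0,y0,x1,y1) in(("top",(431,262,450,280)),("side",(398,260,417,276))):
    a=cv2.imread(f"pics/{n}0.png").astype(int)
    m=a[y0:y1,x0:x1];print(n,"B");print(m[...,0])
    base=proj(n,[[*(c-.045*ux-.03*uy),.03]])[0]
    for dx,z in((-.050,.030),(-.055,.030),(-.06,.024),(-.06,.03)):
        for g in(.070,.0745):
            u=proj(n,[[*(c+dx*ux-(.03+g)*uy),z]])[0];print(" clip-ptr",dx,z,g,(u-base).round(2))
```

```text
top B
[[114 114 115 113 116 113 113 115 112 113 115 113 112 114 113 112 112 112 113]
 [113 114 116 113 113 114 114 114 114 114 114 114 113 113 113 114 115 113 113]
 [116 117 117 118 116 115 115 114 113 112 112 114 115 114 115 114 113 113 114]
 [124 122 127 128 128 120 119 116 113 109 108 113 115 119 121 117 117 116 116]
 [137 133 140 144 142 135 130 120 114 103 105 114 121 130 136 132 123 124 124]
 [146 142 146 147 149 149 140 119 108  96 105 115 122 143 151 145 138 136 135]
 [154 150 151 149 156 156 138 107  95  99 108 107 115 140 152 151 149 146 143]
 [161 158 154 148 154 156 133  97  97 120 128 118 113 142 152 156 158 153 151]
 [155 158 153 148 155 155 132  97 104 136 148 136 128 145 158 162 161 160 160]
 [143 144 141 140 143 143 122  91 100 132 143 135 128 137 151 158 159 159 161]
 [128 129 128 126 125 118 100  77  85 111 118 113 109 121 135 143 146 144 148]
 [124 123 122 122 121 111  94  70  70  80  86  89  98 115 123 129 130 128 130]
 [123 124 123 123 122 119 101  74  63  66  67  82 105 119 124 123 125 125 125]
 [118 119 121 119 122 121 109  84  72  76  75  89 109 125 124 122 1
[... 1564 characters left out ...]
45 129 117 114 117 127 144 157 161 162 160 159 159]
 [116 118 121 124 126 130 130 126 124 125 128 133 141 147 152 154 155 157 158]
 [100 101 104 105 107 109 111 112 112 114 116 117 120 125 130 134 136 139 141]
 [ 97  96  97  98  99 100 101 101 101 102 102 103 103 106 109 111 113 115 116]
 [ 95  94  94  96  97  97  98  99  98  97  97  97  98  98 100 100 101 102 103]]
 clip-ptr -0.05 0.03 0.07 [23.3   3.17]
 clip-ptr -0.05 0.03 0.0745 [24.82  3.32]
 clip-ptr -0.055 0.03 0.07 [23.23  4.07]
 clip-ptr -0.055 0.03 0.0745 [24.75  4.22]
 clip-ptr -0.06 0.024 0.07 [22.99  6.66]
 clip-ptr -0.06 0.024 0.0745 [24.51  6.81]
 clip-ptr -0.06 0.03 0.07 [23.15  4.99]
 clip-ptr -0.06 0.03 0.0745 [24.68  5.13]
```

Run:
```python
import cv2,numpy as np
np.set_printoptions(linewidth=200)
for f,(x0,y0,x1,y1) in(("top0",(407,254,420,268)),("side0",(376,252,390,264)),("fin_side",(398,254,417,268))):
    print(f);print(cv2.imread(f"pics/{f}.png")[y0:y1,x0:x1,0])
```

```text
top0
[[ 53  58  60  58  61  63  60  58  54  53  57  55  54]
 [ 52  51  52  51  58  70  72  69  58  52  51  49  52]
 [ 60  59  56  57  77 105 113 105  74  56  48  51  51]
 [ 84  85  76  74 101 137 148 135  99  67  60  62  62]
 [107 105 101  98 119 153 161 147 115  89  85  86  84]
 [117 116 112 113 133 161 164 152 124 108 105 107 108]
 [117 118 116 118 135 161 164 151 128 116 115 116 113]
 [118 115 116 117 131 150 155 141 123 116 115 117 116]
 [117 115 115 114 114 123 129 120 112 114 115 115 115]
 [121 118 121 117 110 107 111 109 113 115 115 114 115]
 [131 126 126 127 123 120 120 124 128 119 120 120 120]
 [137 133 136 139 142 140 139 140 142 131 131 129 132]
 [141 141 149 150 151 152 152 152 148 138 142 141 143]
 [145 150 154 155 157 156 156 157 147 137 143 149 153]]
side0
[[164 122  85  76  75  76  76  76  70  65  64  63  66  73]
 [182 129  80  67  66  66  67  68  66  64  63  64  65  69]
 [171 120  76  64  64  64  65  66  67  65  64  64  64  66]
 [138 101  71  64  63  67  76  85  83  72  65  64  63  66]
 [117  87  68  64  64  77 105 126 121  92  68  63  63  66]
 [112  85  68  66  69  
[... 806 characters left out ...]
88  68  64  64  65  75  87  90  82  70  65  63  64  73  99 126 137]
 [105  98  81  69  67  66  69  81  97 101  89  74  65  63  65  74  99 123 133]
 [ 92  87  80  74  73  72  75  86 101 103  92  76  68  67  66  75  94 113 121]
 [ 94  86  83  81  80  80  81  87 100 104  95  83  75  73  73  76  86  97 102]
 [100  89  86  85  84  84  84  87  98 106 103  92  84  80  79  81  85  91  95]
 [103  96  92  89  87  87  85  87  97 107 107  97  88  84  84  85  92 104 110]
 [106 104 101  96  93  94  91  88  93 104 105  96  88  87  87  89  97 112 123]
 [111 112 110 104 102 104 100  88  85  91  93  90  92  92  92  95  99 108 117]
 [112 114 114 110 108 110 104  86  75  74  76  84  97 100 103 104 105 107 112]]
```

>>> arm_command(targets=[{"x":0,"y":0.015,"z":0,"ax":0,"ay":0,"az":0},{"x":0,"y":0.015,"z":0,"ax":0,"ay":0,"az":0},{"x":0,"y":0.015,"z":0,"ax":0,"ay":0,"az":0},{"x":0,"y":0.015,"z":0,"ax":0,"ay":0,"az":0},{"x":0,"y":0.015,"z":0,"ax":0,"ay":0,"az":0}])

```text
time: 15.02
eef_pos: [0.6119, -0.1785, 0.2819]
eef_rot: [-3.119, -0.353, 0.002]
contact_force: [-5.2, 10.3, 5.8]
grip_width: 0.0137
grip_force: 40.0
```

>>> arm_command(targets=[{"x":0,"y":0,"z":0,"ax":0,"ay":0,"az":0},{"x":0,"y":0,"z":0,"ax":0,"ay":0,"az":0},{"x":0,"y":0,"z":0,"ax":0,"ay":0,"az":0},{"x":0,"y":0,"z":0,"ax":0,"ay":0,"az":0},{"x":0,"y":0,"z":0,"ax":0,"ay":0,"az":0}])

```text
time: 15.43
eef_pos: [0.6119, -0.1785, 0.2819]
eef_rot: [-3.119, -0.353, 0.002]
contact_force: [-6.3, 9.8, 5.6]
grip_width: 0.0135
grip_force: 40.0
```

```bash
python3 chk.py 2>/dev/null | head -1; python3 -c "
import cv2;print(cv2.imread('pics/fin_side.png')[258:275,400:414,0])"; python3 tilt.py
```

```text
pull 0.073267846657573 side -5.477964274927955e-06 [-6.3  9.8  5.6] 40.004090666770935 0.013452129068040292 15.4333
[[106  80  66  63  64  66  72  76  74  69  65  64  63  66]
 [ 99  76  65  64  65  71  83  90  87  75  65  63  63  67]
 [ 88  74  67  66  68  76  93 102  97  80  67  64  64  67]
 [ 82  76  73  72  73  82  99 108 102  83  70  66  66  69]
 [ 84  81  80  80  80  86 100 109 104  88  77  73  72  73]
 [ 86  85  84  84  84  87  99 109 106  95  84  80  79  80]
 [ 92  88  87  87  86  86  97 108 108  98  88  84  84  84]
 [102  96  93  95  92  87  93 104 105  96  89  87  86  88]
 [110 104 101 105 100  88  85  91  93  89  92  92  92  94]
 [114 110 108 110 104  87  75  74  76  84  96 100 103 105]
 [110 108 107 107 101  84  70  66  68  82  99 107 110 111]
 [100  99  98  99  95  84  73  68  71  83  98 106 108 110]
 [ 94  94  94  94  92  87  81  79  80  86  94  98 101 101]
 [ 95  94  94  94  94  93  90  90  90  91  93  94  95  95]
 [ 95  96  96  96  96  95  96  95  95  95  95  95  95  95]
 [ 97  97  97  97  97  97  97  98  97  97  97  97  97  97]
 [ 96  96  97  96  97  97  98  97  97  97  97  98  98  98]]
[ 0.555  0.02   0.266 -0.016  0.014] -1196.1849102593628 level: -1191.8838426845293
[ 0.555  0.02   0.259 -0.017 -0.003] -1196.875482617127 level: -1190.2097201077215
```

The side image has the pointer at column 407.1 and the clip at 407.2, and the offcut is still level. Handing in.

```bash
python3 -c "
from bench import ctrl
print(ctrl.sign_off())"
```

```text
the job is handed in; nothing more can be done
None
```

The job is handed in, with no verdict shown: the long offcut sits balanced on the dome (fitted tilt about 0.02–0.04 rad), and the striker is held at 40 N, pulled back 73 mm, with its pointer within about 1 mm of the clip's blade by my measurement.

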